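# Lock the cup-sleeve holder's swing arm

## Task

Swing the arm of the cup-sleeve holder home against its stop, so that the hole in the arm lies over the hole in the metal base. Then take the red-headed thumbscrew (not the black one) out of the wooden rest and slip it down through both holes until its head sits flat on the arm, and let go.

Things in the scene. Friction and masses are not known exactly. Their poses are not given: they have to be found in the camera images.
- swing_arm (a joint): wooden arm's swing about an upright pivot, rad: 0 = home against a dark stop lug, holes in line; 1.25 = swung out. It closes anticlockwise seen from above; 0.2 N m friction holds it. Arm 40 mm wide, 12 thick, top 54 mm above the counter; 24 mm hole 100 mm from the pivot, grip post at 180 mm. Brown cup sleeves, top 161 mm above the counter, ride 85 mm behind the pivot.
- grip_post (a point): on the axis of the round black grip post on the arm's free end, 76 mm above the counter; it moves with the arm. The post is 20 mm in diameter and stands from the arm's top (54 mm above the counter; a 28 mm collar up to 57 mm) up to 99 mm. x points along the arm to the pivot, 180 mm away; z is up.
- base_hole (a point): centre of the mouth of the hole (24 mm wide, 40 mm deep) in the fixed metal base bar, 40 mm above the counter. x points along the bar to the arm's pivot, 100 mm away; z is up. With the arm home, its hole lies right above this and the grip post 80 mm away at -x; the arm swings out to the +y side.
- red_screw: thumbscrew, 60 g: round red head 37 mm wide, 30 mm tall (the grip); steel shank 12 mm wide, 34 mm long, its last 7 mm tapered; it slides, no turning. Origin: centre of the head's underside, z up; 45 mm above the counter at the start, upright in a fixed wooden rest 60 x 160 x 45 mm, long along the screw's y; a black-headed one stands 90 mm away along y. Home: origin 54 mm above the counter.
Things that resemble listed ones, but are neither listed nor needed, are in the scene too. There is more than one size of the red_screw; the one meant has the size given above.

How it is judged (in metres and radians):
On the way:
1. the arm is swung home, its hole over the base's hole (value of joint swing_arm below 0.09 rad), for 0.2 s.
At the end, for the whole second after the job is handed in: The arm is home (within 0.09 rad of its stop); the red-headed thumbscrew stands through the arm's hole and the base's hole, within 12 mm of the base hole's centre, upright within 10 degrees, its head's underside down on the arm's top (within 4 mm), at rest (value of joint swing_arm below 0.09 rad and horizontal distance between red_screw and base_hole below 0.012 m and z of red_screw in the frame of base_hole between 0.009 and 0.018 m and angle between red_screw's own z axis and vertical below 0.17 rad and linear speed of red_screw below 0.02 m/s); the robot touches nothing.
It also fails if it takes over 54 s, if anything falls off the work surface, if the arm or the gripper's body presses on something with over 40 N, if the wrist force passes 120 N, or if a joint passes its speed limit or range.

## Robot

A 6-joint arm with a two-finger parallel gripper is mounted at the origin on a cart in front of the work surface, level with it; the furniture and walls round the work are solid. World frame = base frame: x ahead of the robot, y to its left, z up, the work surface at z = 0. Lengths are in mm, angles in degrees, forces in N, time in s.
With the tool pointing down it reaches from about 350 to 850 mm from the base axis. Payload 8.1 kg.
Tool frame: the origin (TCP) lies at the centre of the arm's flange, where the gripper is bolted on; the fingertips stand 173 mm ahead of it and the grasp point (between the pads) lies 155 mm ahead of it; z points along the fingers, y is the line along which they close (so a half turn about z gives the same grasp; the last joint's range is limited). The gripper opens to 85 mm and grips with 20 to 120 N. Pads are 22 mm wide; open, the fingers measure 114 mm over their backs; the gripper's body (76 mm by 85 mm) begins 54 mm behind the grasp point. The pads swing forward as they close: fully open they stand 13 mm farther back than shut.
Start: joints at [59.221, 7.471, 85.268, -0, 87.261, -4.893], TCP at [261.932, 539.813, 404.692] pointing down, gripper open.
Joint ranges: [-169.43, 169.43], [-51.17, 129.36], [1.28, 143.12], [-76.62, 256.62], [0, 156.53], [-152.29, 152.29]. Speed limits (degrees/s): [136.94, 136.94, 159.86, 180, 180, 180].

## Interface

Orientations are given as [roll, pitch, yaw] about the fixed x, y, z axes, in that order (R = Rz(yaw) Ry(pitch) Rx(roll)).
In Python, from bench import * gives the robot as it stands.
- The arm moves only by the shell command python3 -m jog 'ROWS' [FORCE]. ROWS is text: rows parted by semicolons, each of 7 numbers parted by spaces: the shift along the tool's x, y, z scaled (see below), then the turn, a rotation vector about the tool's x, y, z scaled (see below), then the closure, from -1 (fully open) to 1 (shut). In form: tx ty tz wx wy wz hand; .... A call has 1 to 5 rows; each row shifts and turns the commanded pose from where the row before left it, along the tool's axes as they then stand; what a row does not reach is not made up. The controller multiplies each number of a shift by 0.1 m and each number of a turn by 60 degrees. A row lasts 1/8 s, in which the tool goes at most 62.5 mm and 10.7 degrees, less where a joint would pass 70% of its speed; a pose out of reach is approached as far as the arm can. A call with a number of a shift or a turn outside -1 to 1 is refused whole. A call with a gripper value outside its range is refused whole. The fingers move at their own pace and stop on an object; FORCE is the grip in N (left out, the last holds). Time passes only in rows, so rows that do not move let the fingers close. It gives the time, the measured TCP pose, the force, the opening and the grip force at its end, in the units of the state.
- sense(): the state, without advancing time (a new reading comes with each control period).
- snapshot(name): name is "scene" or "top" or "wrist"; returns a dict with "img" (400x640x3 uint8, red, green, blue), "fx", "fy", "cx", "cy" (pixels), "dist" ([k1, k2, p1, p2, k3] as OpenCV has them; the pictures are not rectified), "extrinsics" (4x4, takes a point from camera to world coordinates). Camera axes: x right, y down, z forward; pixel columns grow to the right and rows downward; lengths in mm; the calibration is good to about 2 mm. A picture is of the moment at which its call begins. There is no depth.
- hand_in(): hands the job in; it is judged then, once.
The state is a dict: "time": time; "joint_pos": joint angles; "qd": joint speeds; "joint_efforts": joint torques, N m; "tool_pos": TCP position; "tcp_rot": TCP orientation; "ft_force": force on the tool from outside, world axes, zero at the start; "wrist_torque": the same for the moment, N m; "finger_gap": finger opening in mm; "grip_force": force on a finger pad.
Only numpy, scipy, OpenCV 4.12 (cv2) and the standard library are available. Lean on these libraries where they do the work, as an engineer would, in place of code of your own. Each camera call takes 0.05 s, during which the arm holds its last target. There are 200 camera calls.

## Working session

There is one attempt and no reset: what is moved stays moved. The work goes in short steps, Python scripts to look and compute and a shell command to move; the robot and the scene stay as the last step left them, time stands still between calls to the robot, and variables do not carry over. Pictures are saved under pics/ and viewed, at most 10 in all, crops included, and the job is handed in when it is done.

```bash
mkdir -p pics; cat > h.py <<'E'
from bench import *
import numpy as np, cv2, pickle
def snap(n,f):
    s=snapshot(n); cv2.imwrite('pics/%s.png'%f, s['img'][:,:,::-1]); pickle.dump(s,open('pics/%s.pkl'%f,'wb')); return s
def K(s): return np.array([[s['fx'],0,s['cx']],[0,s['fy'],s['cy']],[0,0,1.]])
def ray(s,uv,z):
    p=cv2.undistortPoints(np.array([[uv]],float),K(s),np.array(s['dist'],float))[0,0]
    E=np.array(s['extrinsics']); d=E[:3,:3]@[p[0],p[1],1]; o=E[:3,3]
    return o+d*(z-o[2])/d[2]
def proj(s,P):
    E=np.linalg.inv(np.array(s['extrinsics'])); r,_=cv2.Rodrigues(E[:3,:3])
    return cv2.projectPoints(np.array(P,float).reshape(-1,3),r,E[:3,3],K(s),np.array(s['dist'],float))[0][:,0]
E
python3 - <<'E'
from h import *
for n in('scene','top'): s=snap(n,n+'0'); print(np.round(s['extrinsics'],2).tolist())
st=sense(); print({k:st[k] for k in('time','tool_pos','tcp_rot','ft_force','finger_gap')})
cv2.imwrite('pics/both.png',np.hstack([cv2.resize(cv2.imread('pics/%s0.png'%n),(640,400)) for n in('top',)]))
E
```

```text
[[0.58, -0.36, 0.73, -55.97], [-0.81, -0.23, 0.53, -532.35], [-0.02, -0.9, -0.43, 448.86], [0.0, 0.0, 0.0, 1.0]]
[[-0.0, -0.99, 0.15, 414.87], [-1.0, 0.01, 0.02, -96.55], [-0.02, -0.15, -0.99, 957.52], [0.0, 0.0, 0.0, 1.0]]
{'time': 0.1, 'tool_pos': array([261.82761589, 539.62339228, 403.72297255]), 'tcp_rot': array([-1.79902626e+02, -9.38111824e-03,  1.54113136e+02]), 'ft_force': array([ 0.95744201, -0.44117685,  0.68684864]), 'finger_gap': 85.42954928852134}
```

View pics/top0.png

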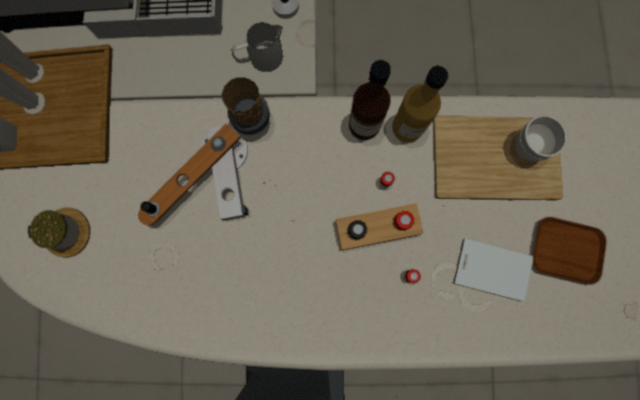

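View pics/scene0.png

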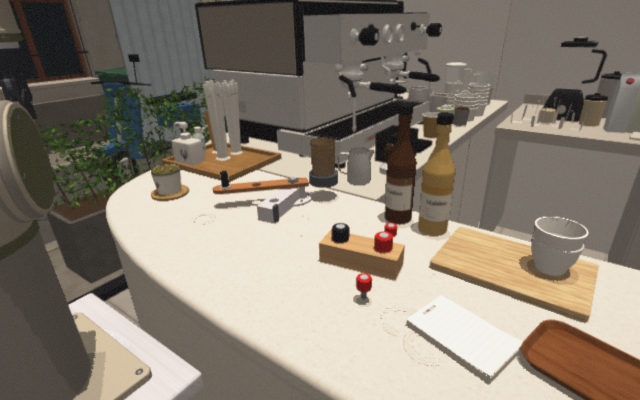

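Top view: the red heads are at (403,220) in the rest, and at (387,180) and (413,276) loose and smaller. The black head is at (357,230). I choose (403,220), which stands in the wooden rest. The arm has its grip post at (149,208), arm hole (183,180), pivot (218,143), base hole (228,195) and stop lug (245,211). I'll check this in one close crop and measure.

```bash
python3 - <<'E'
from h import *
s=pickle.load(open('pics/top0.pkl','rb')); im=s['img']
a=cv2.resize(im[120:230,130:270],None,fx=4,fy=4,interpolation=3)[:,:,::-1]
b=cv2.resize(im[160:290,330:430],None,fx=3,fy=3,interpolation=3)[:,:,::-1]
W=np.zeros((600,800,3),np.uint8); W[:440,:560]=a; W[:b.shape[0],560:800]=b[:,:240]
cv2.imwrite('pics/crop0.png',W)
r=im.astype(int); m=((r[:,:,0]>90)&(r[:,:,1]<50)&(r[:,:,2]<50)).astype(np.uint8)
n,l,st,c=cv2.connectedComponentsWithStats(m)
for i in range(1,n):
    if st[i,4]>30: print(st[i],c[i],ray(s,c[i],70).round(1))
for nm,uv,z in[('post',(149,207),99),('armhole',(183,180),54),('pivot',(218,143),54),('basehole',(228,195),40),('black',(357,230),75),('red',(403.5,220),75),('lug',(245,211),54),('sl',(242,95),161)]: print(nm,ray(s,uv,z).round(1))
E
```

```text
[381 172  13  13  65] [386.63076923 178.98461538] [ 591.2 -223.2   70. ]
[396 211  18  19 151] [404.18543046 219.79470199] [ 513.4 -253.8   70. ]
[407 270  13  13  66] [411.93939394 275.90909091] [ 409.5 -265.    70. ]
post [536.8 218.4  99. ]
armhole [595.9 169.4  54. ]
pivot [669.3 102.4  54. ]
basehole [567.8  82.8  40. ]
black [ 494.6 -165.    75. ]
red [ 512.4 -251.7   75. ]
lug [534.2  46.6  54. ]
sl [726.1  38.9 161. ]
```

View pics/crop0.png

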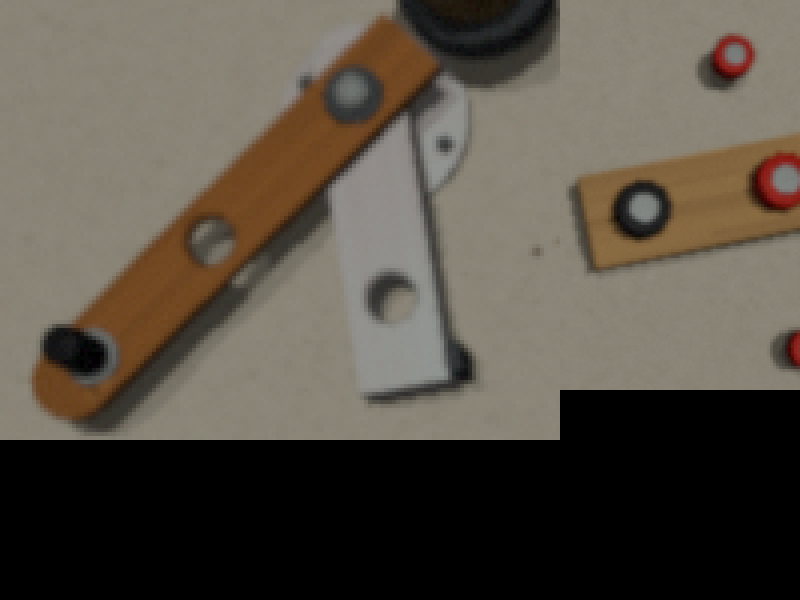

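The crop confirms the choice: the red head in the rest is wide, at about (404.5,220), and the loose ones are smaller. In the left part, the post's top is at (146.5,206.5), the arm hole at (183,180) and the base hole at (228,194.5). The arm is about 53° out. Next I'll work out the move to above the post.

```bash
cat >> h.py <<'E'
def to(x,y,z,yaw,steps=None):
    st=sense(); p=np.array(st['tool_pos']); r=np.radians(st['tcp_rot'][2]); 
    X=np.array([np.cos(r),np.sin(r),0]);Y=np.array([np.sin(r),-np.cos(r),0]);Z=np.array([0,0,-1])
    d=np.array([x,y,z])-p; t=np.array([X@d,Y@d,Z@d])/100; w=-((yaw-st['tcp_rot'][2]+180)%360-180)/60
    print('pos',p.round(1),'yaw',np.round(st['tcp_rot'],1),'total',t.round(3),'wz',round(w,3),'rows>=',round(np.linalg.norm(t)/.6,1),round(abs(w)/.17,1))
    n=steps or int(np.ceil(np.linalg.norm(t)/.55)); print(n,'each',(t/n).round(3))
E
python3 -c "
from h import *
to(536,222,340,137.6,8)"
```

```text
pos [261.8 539.6 403.7] yaw [-179.9   -0.   154.1] total [-3.853 -1.66   0.637] wz 0.275 rows>= 7.1 1.6
8 each [-0.482 -0.208  0.08 ]
```

```bash
python3 -m jog '-0.48 -0.21 0.08 0 0 0 -1;-0.48 -0.21 0.08 0 0 0 -1;-0.48 -0.21 0.08 0 0 0 -1;-0.48 -0.21 0.08 0 0 0 -1;-0.48 -0.21 0.08 0 0 0 -1'; python3 -m jog '-0.48 -0.21 0.08 0 0 0 -1;-0.48 -0.21 0.08 0 0 0 -1;-0.48 -0.21 0.08 0 0 0 -1;0 0 0 0 0 0.14 -1;0 0 0 0 0 0.135 -1'; python3 -m jog '0 0 0 0 0 0 -1;0 0 0 0 0 0 -1'
python3 - <<'E'
from h import *
to(536,222,340,137.6)
s=snap('wrist','w1')
print(proj(s,[[536,222,99],[536,222,54],[596,169,54],[568.5,83,40]]).round(0).tolist())
E
```

```text
time: 0.72
tool_pos: [432.7, 339.1, 364.1]
tcp_rot: [-180.0, -0.0, 154.1]
ft_force: [0.7, 0.3, 0.5]
finger_gap: 85.6
grip_force: 0.0
time: 1.35
tool_pos: [534.4, 220.0, 339.8]
tcp_rot: [-179.9, -0.0, 137.2]
ft_force: [0.2, -0.0, 0.1]
finger_gap: 85.5
grip_force: 0.0
time: 1.6
tool_pos: [533.9, 221.1, 340.4]
tcp_rot: [-180.0, -0.0, 137.8]
ft_force: [-0.3, 0.0, 0.1]
finger_gap: 85.6
grip_force: 0.0
pos [533.9 221.1 340.4] yaw [-180.    -0.   137.8] total [-0.01   0.021  0.004] wz 0.003 rows>= 0.0 0.0
1 each [-0.01   0.021  0.004]
[[322.0, 215.0], [322.0, 198.0], [323.0, 286.0], [237.0, 312.0]]
```

View pics/w1.png

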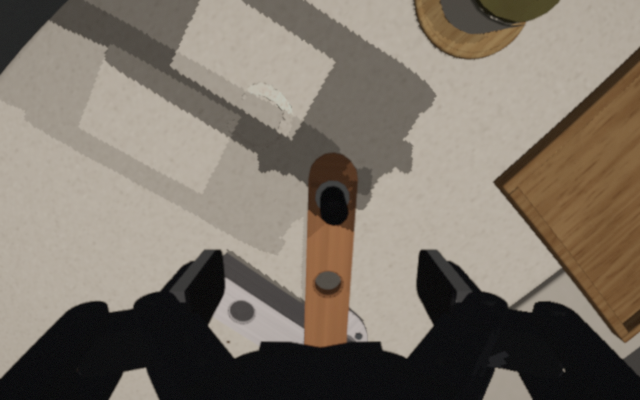

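Wrist view: the post's top is at about (335,210), its foot at (333,194), the arm hole at (328,282) and the base hole at (241,311).

```bash
python3 - <<'E'
from h import *
s=pickle.load(open('pics/w1.pkl','rb'))
for uv,z in[((335,211),99),((333,195),57),((328,282),54),((241,311),40)]: print(ray(s,uv,z).round(1))
p=ray(s,(335,211),99)
to(p[0],p[1],240,139.6)
E
```

```text
[539.5 230.5  99. ]
[539.4 231.   57. ]
[596.2 175.   54. ]
[570.   86.9  40. ]
pos [533.9 221.2 340.6] yaw [-180.    -0.   137.8] total [0.021 0.107 1.006] wz -0.03 rows>= 1.7 0.2
2 each [0.011 0.053 0.503]
```

```bash
python3 -m jog '0.02 0.11 0.2 0 0 0.03 -1;0 0 0.4 0 0 0 -1;0 0 0.4 0 0 0 0;0 0 0 0 0 0 0;0 0 0 0 0 0 0.05'; python3 -m jog '0 0 0 0 0 0 0.05;0 0 0 0 0 0 0.05'
python3 - <<'E'
from h import *
c=np.array([668,105]); a0=135.6
to(539.5,230.5,240,135.6)
for a in np.linspace(135.6,190.5,8): print(round(a,1),(c+180*np.array([np.cos(np.radians(a)),np.sin(np.radians(a))])).round(1))
E
```

```text
time: 2.28
tool_pos: [540.5, 230.8, 242.3]
tcp_rot: [179.9, 0.0, 135.9]
ft_force: [0.7, 0.3, 0.8]
finger_gap: 40.2
grip_force: 0.0
time: 2.52
tool_pos: [540.7, 230.7, 242.6]
tcp_rot: [179.9, 0.1, 135.8]
ft_force: [0.0, -0.2, 0.5]
finger_gap: 40.5
grip_force: 0.0
pos [540.7 230.7 242.6] yaw [1.799e+02 1.000e-01 1.358e+02] total [ 0.007 -0.01   0.026] wz 0.004 rows>= 0.0 0.0
1 each [ 0.007 -0.01   0.026]
135.6 [539.4 230.9]
143.4 [523.4 212.2]
151.3 [510.1 191.5]
159.1 [499.8 169.1]
167.0 [492.6 145.6]
174.8 [488.7 121.3]
182.7 [488.2  96.7]
190.5 [491.   72.2]
```

```bash
python3 -m jog '-0.008 -0.172 0 0 0 -0.0915 0.05;-0.008 -0.172 0 0 0 -0.0915 0.05;-0.008 -0.172 0 0 0 -0.0915 0.05;-0.008 -0.172 0 0 0 -0.0915 0.05;-0.008 -0.172 0 0 0 -0.0915 0.05'; python3 -m jog '-0.008 -0.172 0 0 0 -0.0915 0.05;-0.008 -0.172 0 0 0 -0.0915 0.05;-0.008 -0.172 0 0 0 -0.0915 0.05;-0.004 -0.086 0 0 0 -0.046 0.05;-0.004 -0.086 0 0 0 -0.046 0.05';python3 -m jog '-0.004 -0.086 0 0 0 -0.046 0.05;-0.004 -0.086 0 0 0 -0.046 0.05;0 -0.02 0 0 0 0 0.05;0 -0.02 0 0 0 0 0.05;0 0 0 0 0 0 0.05'
python3 - <<'E'
from h import *
to(491,72.2,240,190.5)
E
```

```text
time: 3.15
tool_pos: [496.7, 156.9, 241.8]
tcp_rot: [179.9, 0.1, 163.5]
ft_force: [1.3, 2.2, 0.9]
finger_gap: 40.8
grip_force: 0.8
time: 3.78
tool_pos: [490.2, 88.7, 241.5]
tcp_rot: [180.0, 0.1, -174.7]
ft_force: [-0.5, 2.7, 0.7]
finger_gap: 40.6
grip_force: 0.8
time: 4.4
tool_pos: [493.8, 68.1, 241.0]
tcp_rot: [-180.0, 0.0, -169.3]
ft_force: [-0.3, 0.9, -0.0]
finger_gap: 40.4
grip_force: 0.0
pos [493.8  68.1 241. ] yaw [-180.     0.  -169.3] total [0.02  0.046 0.01 ] wz 0.004 rows>= 0.1 0.0
1 each [0.02  0.046 0.01 ]
```

Now push gently until the stop shows up in the force.

```bash
python3 -m jog '0 -0.02 0 0 0 0 0.05;0 -0.02 0 0 0 0 0.05;0 0 0 0 0 0 0.05'; python3 -m jog '0 -0.02 0 0 0 0 0.05;0 -0.02 0 0 0 0 0.05;0 0 0 0 0 0 0.05'
```

```text
time: 4.78
tool_pos: [494.4, 63.9, 240.7]
tcp_rot: [-180.0, -0.0, -169.2]
ft_force: [-0.5, 0.7, -0.2]
finger_gap: 40.5
grip_force: 0.1
time: 5.15
tool_pos: [495.0, 60.3, 240.6]
tcp_rot: [180.0, -0.0, -169.2]
ft_force: [-1.1, 3.9, 0.6]
finger_gap: 40.8
grip_force: 2.0
```

```bash
python3 -m jog '0 -0.02 0 0 0 0 0.05;0 0 0 0 0 0 0.05'; python3 -m jog '0 -0.02 0 0 0 0 0.05;0 0 0 0 0 0 0.05';  python3 -c "
from h import *
s=snap('top','top2'); im=s['img'][120:230,130:270]
cv2.imwrite('pics/crop2.png',cv2.resize(im,None,fx=4,fy=4,interpolation=2)[:,:,::-1])"
```

```text
time: 5.4
tool_pos: [495.1, 59.7, 240.5]
tcp_rot: [179.8, -0.0, -169.2]
ft_force: [-3.3, 14.3, 1.4]
finger_gap: 40.7
grip_force: 6.8
time: 5.65
tool_pos: [495.3, 59.0, 240.5]
tcp_rot: [179.6, -0.0, -169.2]
ft_force: [-4.6, 23.3, 2.4]
finger_gap: 40.3
grip_force: 11.4
```

The force rises steeply, so the arm is on its stop. Back off, open, rise and look.

```bash
python3 -m jog '0 0.07 0 0 0 0 0.05;0 0.06 0 0 0 0 -1;0 0 0 0 0 0 -1;0 0 -0.4 0 0 0 -1;0 0 -0.5 0 0 0 -1'; python3 -m jog '0 0 -0.1 0 0 0 -1;0 0 0 0 0 0 -1;0 0 0 0 0 0 -1'; python3 -c "
from h import *
s=snap('wrist','w2')
print(proj(s,[[491,72,99],[570,87,54],[570,87,40]]).round(0).tolist())
cv2.imwrite('pics/w2c.png',cv2.resize(s['img'][150:350,220:440],None,fx=3,fy=3,interpolation=2)[:,:,::-1])"
```

```text
time: 6.32
tool_pos: [492.8, 68.5, 330.3]
tcp_rot: [-180.0, -0.2, -169.2]
ft_force: [0.9, -0.7, 0.6]
finger_gap: 85.7
grip_force: 0.0
time: 6.7
tool_pos: [492.9, 68.8, 338.8]
tcp_rot: [180.0, -0.2, -169.2]
ft_force: [0.3, 0.2, -1.0]
finger_gap: 85.3
grip_force: 0.0
[[324.0, 213.0], [323.0, 285.0], [322.0, 277.0]]
```

View pics/w2c.png

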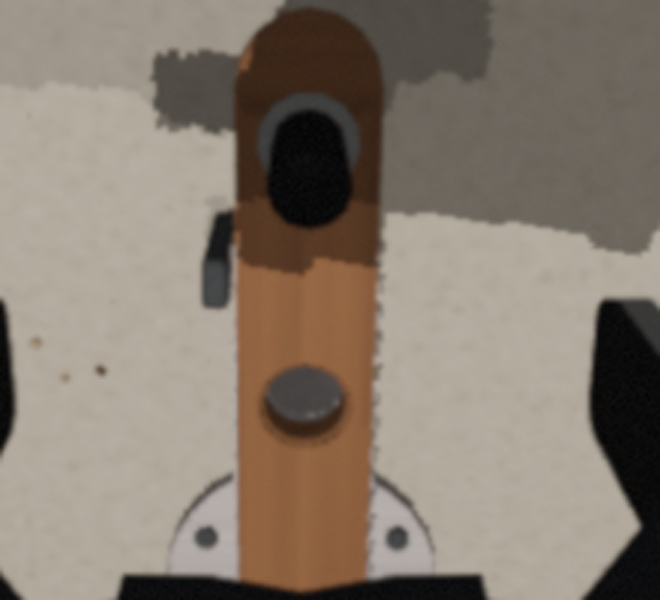

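The arm lies along the bar, with its hole at crop (304,403) → (321.3,284.3). The base hole shows dark beneath it, and the post's top is at (323,213). Next, to above the red screw.

```bash
python3 - <<'E'
from h import *
s=pickle.load(open('pics/w2.pkl','rb'))
print(ray(s,(321.3,284.3),54).round(1),ray(s,(323,213.3),99).round(1))
to(513,-252,340,101.6,6)
E
```

```text
[569.9  85.8  54. ] [491.6  71.7  99. ]
pos [492.8  68.8 338.7] yaw [ 180.    -0.2 -169.2] total [ 0.401 -3.19  -0.013] wz 1.486 rows>= 5.4 8.7
6 each [ 0.067 -0.532 -0.002]
```

```bash
python3 -m jog '0.067 -0.532 0 0 0 0 -1;0.067 -0.532 0 0 0 0 -1;0.067 -0.532 0 0 0 0 -1;0.067 -0.532 0 0 0 0 -1;0.067 -0.532 0 0 0 0 -1' >/dev/null; python3 -m jog '0.067 -0.532 0 0 0 0 -1;0 0 0 0 0 0.165 -1;0 0 0 0 0 0.165 -1;0 0 0 0 0 0.165 -1;0 0 0 0 0 0.165 -1'>/dev/null; python3 -m jog '0 0 0 0 0 0.165 -1;0 0 0 0 0 0.165 -1;0 0 0 0 0 0.165 -1;0 0 0 0 0 0.165 -1;0 0 0 0 0 0.165 -1'; python3 -m jog '0 0 0 0 0 0 -1;0 0 0 0 0 0 -1;0 0 0 0 0 0 -1'; python3 -c "
from h import *
to(513,-252,340,101.6,6)
s=snap('wrist','w3')
print(proj(s,[[513,-252,75],[513,-252,45]]).round(0).tolist())
r=s['img'].astype(int); m=((r[:,:,0]>90)&(r[:,:,1]<50)&(r[:,:,2]<50)).astype(np.uint8)
n,l,st,c=cv2.connectedComponentsWithStats(m)
print([(st[i].tolist(),c[i].round(1).tolist(), ray(s,c[i],70).round(1).tolist()) for i in range(1,n) if st[i,4]>60])"
```

```text
time: 8.62
tool_pos: [513.2, -251.9, 338.7]
tcp_rot: [-179.9, -0.1, 101.3]
ft_force: [0.2, 0.7, -0.6]
finger_gap: 85.6
grip_force: 0.0
time: 9.0
tool_pos: [513.5, -252.1, 340.3]
tcp_rot: [-180.0, -0.0, 101.8]
ft_force: [0.7, -0.3, -0.3]
finger_gap: 85.0
grip_force: 0.0
pos [ 513.5 -252.1  340.3] yaw [-180.    -0.   101.8] total [ 0.002 -0.005  0.003] wz 0.003 rows>= 0.0 0.0
6 each [ 0.    -0.001  0.001]
[[319.0, 205.0], [320.0, 195.0]]
[([409, 171, 27, 30, 99], [418.5, 181.4], [582.9, -220.1, 70.0]), ([181, 176, 31, 31, 230], [194.8, 191.4], [417.7, -262.8, 70.0]), ([317, 210, 25, 17, 155], [329.5, 219.2], [523.3, -263.4, 70.0])]
```

View pics/w3.png

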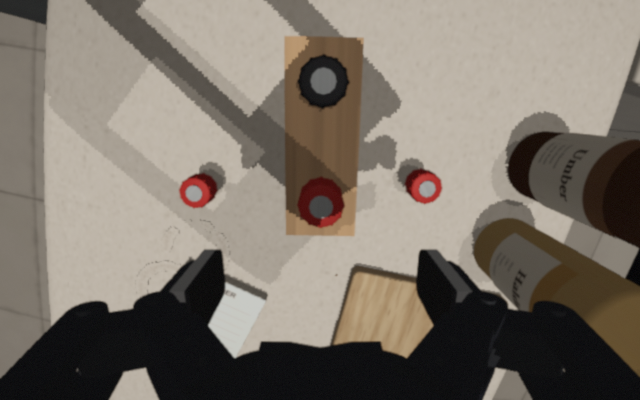

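The head's top disc is at (320.5,206) and the black one at (323,81). The two loose red ones are smaller, at (197,190) and (425,187), clear of the fingers. Next I compute the descent.

```bash
python3 - <<'E'
from h import *
s=pickle.load(open('pics/w3.pkl','rb'))
p=ray(s,(320.5,206.5),75);print(p)
to(p[0],p[1],226,101.6,3)
E
```

```text
[ 514.08485661 -253.31250778   75.        ]
pos [ 513.6 -252.1  340.5] yaw [-180.    -0.   101.8] total [-0.013  0.002  1.145] wz 0.003 rows>= 1.9 0.0
3 each [-0.004  0.001  0.382]
```

```bash
python3 -m jog '-0.01 0 0.35 0 0 0 -1;0 0 0.35 0 0 0 -1;0 0 0.3 0 0 0 -1;0 0 0.145 0 0 0 -1;0 0 0 0 0 0 -1' 40; python3 -m jog '0 0 0 0 0 0 0;0 0 0 0 0 0 0.2;0 0 0 0 0 0 0.4;0 0 0 0 0 0 0.6;0 0 0 0 0 0 0.6'; python3 -m jog '0 0 0 0 0 0 0.6;0 0 0 0 0 0 0.6'
```

```text
time: 9.68
tool_pos: [513.5, -252.9, 225.4]
tcp_rot: [-179.9, -0.1, 101.7]
ft_force: [0.6, 0.0, 1.1]
finger_gap: 85.5
grip_force: 0.0
time: 10.3
tool_pos: [514.3, -253.4, 227.5]
tcp_rot: [179.9, 0.1, 101.7]
ft_force: [-1.1, 1.3, 5.4]
finger_gap: 33.9
grip_force: 39.8
time: 10.55
tool_pos: [514.4, -253.4, 227.5]
tcp_rot: [179.9, 0.1, 101.7]
ft_force: [0.3, 0.3, 5.6]
finger_gap: 33.4
grip_force: 39.8
```

```bash
python3 -m jog '0 0 -0.1 0 0 0 0.6;0 0 -0.2 0 0 0 0.6;0 0 -0.2 0 0 0 0.6;0 0 -0.3 0 0 0 0.6;0 0 -0.3 0 0 0 0.6' 50; python3 -m jog '0 0 0 0 0 0 0.6;0 0 0 0 0 0 0.6'; python3 -c "
from h import *
a=snap('scene','sc4')['img'][150:350,250:470]; b=snap('wrist','w4')['img'][170:400,180:460]
A=cv2.resize(a,(440,400),interpolation=2);B=cv2.resize(b,(350,288),interpolation=2)
W=np.zeros((400,790,3),np.uint8);W[:,:440]=A;W[:288,440:]=B
cv2.imwrite('pics/c4.png',W[:,:,::-1])"
```

```text
time: 11.18
tool_pos: [513.8, -253.1, 338.7]
tcp_rot: [179.9, 0.1, 101.7]
ft_force: [0.1, -1.1, -0.8]
finger_gap: 33.5
grip_force: 49.7
time: 11.42
tool_pos: [513.7, -253.0, 336.3]
tcp_rot: [180.0, 0.0, 101.7]
ft_force: [-0.4, 0.6, -1.6]
finger_gap: 33.2
grip_force: 49.7
```

View pics/c4.png

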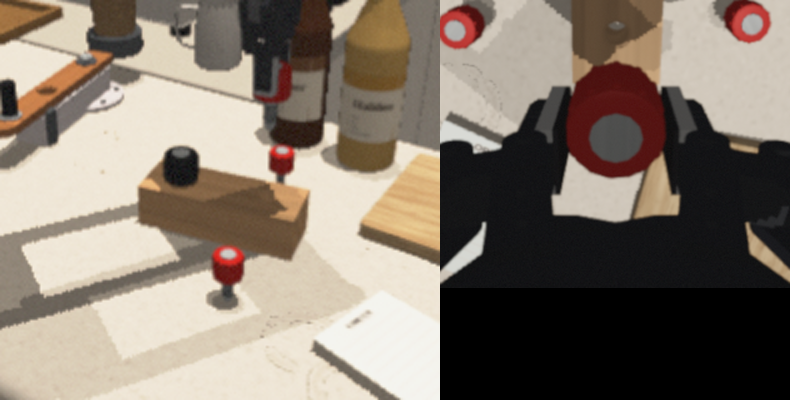

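The red screw is held upright, its shank hanging straight at crop (270,110), and the rest's hole is empty at (615,25). I'll check its offset in the hand and go over the hole.

```bash
python3 - <<'E'
from h import *
s=pickle.load(open('pics/w4.pkl','rb')); st=sense()
r=s['img'].astype(int); 
z=st['tool_pos'][2]-182.5+30
p=ray(s,(320.2,279.5),z); print('head top',p.round(1), 'tool',st['tool_pos'].round(1))
# top-rim outline predicted
t=np.linspace(0,2*np.pi,60); 
q=proj(s,np.c_[st['tool_pos'][0]+18.5*np.cos(t),st['tool_pos'][1]+18.5*np.sin(t),0*t+z]); print('rim pred',q.min(0),q.max(0))
b=proj(s,np.c_[st['tool_pos'][0]+18.5*np.cos(t),st['tool_pos'][1]+18.5*np.sin(t),0*t+z-30]); print('base pred',b.min(0),b.max(0))
m=(r[:,:,0]>45)&(r[:,:,1]<40)&(r[:,:,2]<40); m[:215]=0; m[:,:270]=0;m[:,370:]=0; ys,xs=np.where(m); print('red',xs.min(),xs.max(),ys.min(),ys.max())
to(569.9,85.8,340,101.6,7)
E
```

```text
head top [ 513.4 -252.9  182.4] tool [ 513.4 -252.8  334.9]
rim pred [275.94789295 238.16882033] [364.28874774 317.16478741]
base pred [283.68136762 215.21691116] [356.6548764  282.49646137]
red 281 363 220 345
pos [ 513.4 -252.8  334.9] yaw [-1.799e+02 -1.000e-01  1.017e+02] total [ 3.202  1.239 -0.051] wz 0.001 rows>= 5.7 0.0
7 each [ 0.457  0.177 -0.007]
```

```bash
python3 -m jog '0.457 0.177 -0.01 0 0 0 0.6;0.457 0.177 -0.01 0 0 0 0.6;0.457 0.177 -0.01 0 0 0 0.6;0.457 0.177 -0.01 0 0 0 0.6;0.457 0.177 -0.01 0 0 0 0.6'>/dev/null; python3 -m jog '0.457 0.177 0 0 0 0 0.6;0.457 0.177 0 0 0 0 0.6;0 0 0 0 0 0 0.6;0 0 0 0 0 0 0.6;0 0 0 0 0 0 0.6'; python3 -m jog '0 0 0 0 0 0 0.6;0 0 0 0 0 0 0.6'; python3 -c "
from h import *
to(569.9,85.8,280,101.7,2)"
```

```text
time: 12.78
tool_pos: [570.3, 84.1, 340.6]
tcp_rot: [-179.9, 0.0, 101.6]
ft_force: [-0.3, -0.4, -0.8]
finger_gap: 33.5
grip_force: 49.8
time: 13.02
tool_pos: [570.5, 84.6, 341.3]
tcp_rot: [180.0, 0.0, 101.6]
ft_force: [-1.3, 0.1, 0.3]
finger_gap: 33.0
grip_force: 49.8
pos [570.5  84.6 341.3] yaw [180.    0.  101.6] total [ 0.013 -0.003  0.613] wz -0.002 rows>= 1.0 0.0
2 each [ 0.007 -0.001  0.306]
```

```bash
python3 -m jog '0.012 0 0.3 0 0 0 0.6;0 0 0.3 0 0 0 0.6;0 0 0 0 0 0 0.6;0 0 0 0 0 0 0.6'; python3 -m jog '0 0 0.07 0 0 0 0.6;0 0 0.07 0 0 0 0.6;0 0 0 0 0 0 0.6';  python3 -m jog '0 0 0.07 0 0 0 0.6;0 0 0 0 0 0 0.6'
```

```text
time: 13.52
tool_pos: [570.6, 86.3, 282.4]
tcp_rot: [179.9, 0.0, 101.7]
ft_force: [0.8, 0.2, -0.3]
finger_gap: 33.2
grip_force: 49.9
time: 13.9
tool_pos: [569.9, 86.5, 266.5]
tcp_rot: [-179.9, -0.0, 101.7]
ft_force: [0.5, 0.3, 0.1]
finger_gap: 33.4
grip_force: 49.9
time: 14.15
tool_pos: [569.8, 86.4, 259.4]
tcp_rot: [-179.9, -0.0, 101.7]
ft_force: [-0.7, 0.4, -1.2]
finger_gap: 33.3
grip_force: 49.9
```

```bash
python3 -m jog '0 0 0.07 0 0 0 0.6;0 0 0 0 0 0 0.6'; python3 -m jog '0 0 0.07 0 0 0 0.6;0 0 0 0 0 0 0.6';  python3 -m jog '0 0 0.05 0 0 0 0.6;0 0 0 0 0 0 0.6'; python3 -m jog '0 0 0.03 0 0 0 0.6;0 0 0 0 0 0 0.6'
```

```text
time: 14.4
tool_pos: [569.8, 86.4, 252.3]
tcp_rot: [-179.9, -0.0, 101.7]
ft_force: [0.3, -0.4, -1.0]
finger_gap: 33.5
grip_force: 49.9
time: 14.65
tool_pos: [569.8, 86.4, 245.3]
tcp_rot: [-179.9, -0.0, 101.7]
ft_force: [-0.2, 0.2, -0.3]
finger_gap: 33.0
grip_force: 49.9
time: 14.9
tool_pos: [570.0, 86.4, 240.6]
tcp_rot: [-180.0, -0.0, 101.7]
ft_force: [-0.2, 0.3, -0.6]
finger_gap: 33.1
grip_force: 49.9
time: 15.15
tool_pos: [570.1, 86.4, 237.9]
tcp_rot: [-180.0, -0.0, 101.7]
ft_force: [-0.1, 1.5, -1.6]
finger_gap: 33.1
grip_force: 49.9
```

Down to about 1.5 mm above the seat, with no contact. Close the last of the gap and release partway.

```bash
python3 -m jog '0 0 0.015 0 0 0 0.6;0 0 0 0 0 0 0.6'; python3 -m jog '0 0 0 0 0 0 0.1;0 0 0 0 0 0 -0.2;0 0 0 0 0 0 -0.4;0 0 0 0 0 0 -0.4'; python3 -m jog '0 0 -0.2 0 0 0 -0.4;0 0 -0.4 0 0 0 -0.4;0 0 -0.5 0 0 0 -0.4;0 0 0 0 0 0 -0.4;0 0 0 0 0 0 -0.4'; python3 -c "
from h import *
a=snap('scene','sc5')['img'][140:260,200:340]; s=snap('wrist','w5'); b=s['img'][100:350,200:440]
print(proj(s,[[569.9,85.8,84],[569.9,85.8,54]]).round(0).tolist())
A=cv2.resize(a,(420,360),interpolation=2);B=cv2.resize(b,(346,360),interpolation=2)
cv2.imwrite('pics/c5.png',np.hstack([A,B])[:,:,::-1])"
```

```text
time: 15.4
tool_pos: [570.2, 86.5, 236.7]
tcp_rot: [180.0, 0.0, 101.7]
ft_force: [0.8, -0.6, 0.1]
finger_gap: 33.3
grip_force: 50.1
time: 15.9
tool_pos: [570.2, 86.5, 236.7]
tcp_rot: [180.0, 0.0, 101.7]
ft_force: [-0.1, -0.1, 0.5]
finger_gap: 60.0
grip_force: 0.0
time: 16.52
tool_pos: [570.2, 86.5, 347.9]
tcp_rot: [179.9, 0.0, 101.7]
ft_force: [-0.3, 1.1, 0.3]
finger_gap: 60.0
grip_force: 0.0
[[320.0, 207.0], [320.0, 196.0]]
```

View pics/c5.png

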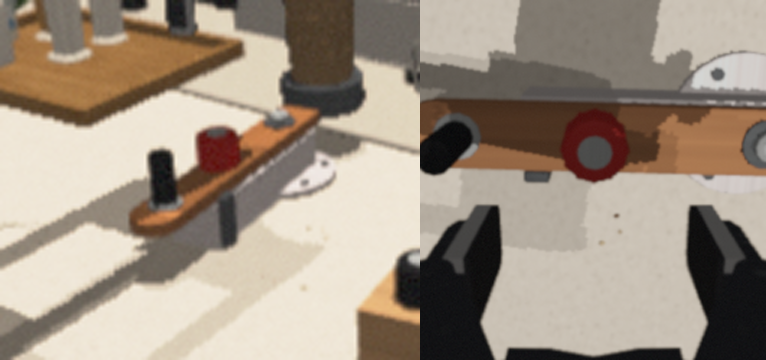

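The head sits flat on the arm, at crop (595,152) → (321,206) against a predicted (320,207). The arm lies against the lug and the gripper is clear.

```bash
python3 -c "
from bench import *
print(hand_in())"
```

```text
the job is handed in; nothing more can be done
None
```

I handed the job in at about 16.5 s: the arm is home against its stop, and the red thumbscrew stands through both holes with its head flat on the arm, released and with the gripper clear; the hand-in call gave no verdict.

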